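# Draw the cup board out to the pointer and hold it level

### The arm

A 6-joint arm with a two-finger parallel gripper is mounted at the origin on the work surface. World frame = base frame: x ahead of the robot, y to its left, z up, the work surface at z = 0. Lengths are in m, angles in rad, forces in N, time in s.
With the tool pointing down it reaches from about 0.2 to 0.875 m from the base axis. Payload 3.4 kg.
Tool frame: the origin (TCP) lies midway between the tips of the shut fingers; the grasp point (between the pads) lies r.grip_point_offset behind it (r.grip_point_offset is the distance from the TCP to the grasp point, in m); z points along the fingers, y is the direction in which the jaws open and shut (so a half turn about z gives the same grasp; the last joint's range is limited). The gripper opens to 94 mm and grips with 3 to 60 N. Pads are 16 mm wide; open, the fingers measure 119 mm over their backs; the gripper's body (75 mm by 177 mm) begins 78 mm behind the grasp point.
Start: joints at [-1.255, 0.276, 1.505, -0, 1.361, -0.121], TCP at [0.243, -0.521, 0.205] pointing down, gripper open.
Joint ranges: [-2.89, 2.89], [-0.75, 2.08], [0.22, 2.7], [-1.18, 4.32], [0.11, 2.71], [-2.7, 2.7]. Speed limits (rad/s): [2.57, 2.57, 3.14, 3.14, 3.14, 3.14].

### API

Orientations are given as a unit quaternion [w, x, y, z].
In Python, from workcell import r, imaging, order gives the robot as it stands. The module is installed in compiled form; this text tells all that it offers.
- The arm moves only by the tool jog_arm, never from a script. Its arguments are lists of equal length, an entry for each row: "offset": the shift along the tool's x, y, z in cm, a list of three; "roll": the turn about the tool's z in rad; "claw": the closure in counts, from 0 (fully open) to 255 (shut). In form: {"offset": [[x, y, z], ...], "roll": [roll, ...], "claw": [claw, ...]}. A call has 1 to 8 rows; each row shifts and turns the commanded pose from where the row before left it, along the tool's axes as they then stand; what a row does not reach is not made up. A row lasts 1/12 s, in which the tool goes at most 41.7 mm and 7.16 degrees, less where a joint would pass 70% of its speed; a pose out of reach is approached as far as the arm can. A call is refused whole if a number of a shift passes 4.17 or a number of a turn 0.125, either way. A call with a gripper value outside its range is refused whole. The fingers move at their own pace and stop on an object; the grip force is fixed at half the most. Time passes only in rows, so rows that do not move let the fingers close. It gives the time, the measured TCP pose, the force and the opening at its end, in the units of the state.
- r.read_state(): the state, without advancing time (a new reading comes with each control period).
- imaging.snapshot(name): name is "scene" or "top" or "wrist"; returns the picture (420x560x3 uint8, red, green, blue); there is no depth.
- imaging.camera_params(name): a dict with "K" (3x3 intrinsics, pixels), "rvec" (rotation vector, rad) and "tvec" (3), from world to camera coordinates, as OpenCV has them; the wrist camera has in their place "T_tool_cam" (4x4, takes a point from camera to tool coordinates, whose origin is the TCP and whose axes are the flange's). Camera axes: x right, y down, z forward; pixel columns grow to the right and rows downward; lengths in m; the calibration is good to about 2 mm. A picture is of the moment at which its call begins: read the wrist's pose just before it. camera_params takes no time and is no camera call.
- order.hand_in(): hands the job in, once; it reports no verdict.
The state is a dict: "clock": time; "joints": joint angles; "qvel": joint speeds; "tau": joint torques, N m; "ee_pos": TCP position; "ee_rot": TCP orientation; "force": force on the tool from outside, world axes, zero at the start; "ft_torque": the same for the moment, N m; "grip_width": opening from 0.0 (shut) to 1.0 (fully open).
Only numpy, scipy, OpenCV 4.12 (cv2) and the standard library are available. Lean on these libraries where they do the work, as an engineer would, in place of code of your own. Each camera call takes 0.05 s, during which the arm holds its last target.

### The job

The wooden board on the steel riser is snapped into two spring catches: pull it free by its black grip and slide it out along the riser until its white outer end is in line with the red pointer of the measuring post. Keep the board level and lying on the riser, with the jar still standing on it, and leave everything else on the counter alone. Finish while still holding the board there: it would tip over the edge without you before a colleague can fit the support leg.

Things in the scene. Friction and masses are not known exactly. Their poses are not given: they have to be found in the camera images.
- riser: Fixed steel riser, 200 wide (x) x 330 long (y) x 70 high. Origin on the counter on the slide's centre line; deck top at z = 70 mm, outer edge at y = -160, inner end at y = +170. Outward, the way the board slides, is its own -y (roughly to the robot's right). Guide strips 8 mm high beside the board (2 mm play each side) and a stop strip behind it, all lower than the board's top.
- catch (a point): Fixed point on the riser midway between the two spring catches, at deck height. Their yellow rollers, 65 mm to either side (x), sit in notches in the board's sides. A pull of about 7 to 10 N outward, on top of the sliding friction (1 to 10 N), frees it within the first 6 mm; after 30 mm of travel they no longer touch it.
- board: Loose wooden board, 120 wide (x) x 340 long (y) x 12 thick, 0.3 to 0.46 kg; origin at the centre of its underside, z up, outer end at y = -170 mm. Starts home on the deck, outer end 20 mm past the riser's outer edge, axes parallel to the riser's. With the jar on it, it tips over the riser's edge before it reaches the pointer unless its inner part is held down.
- grip (a point): Centre, half-way up, of the black grip block fixed on top of the board near its inner end: 60 long (along x, across the slide) x 20 thick (along the slide, y) x 46 high; the board's top is 23 mm below this point. On the board's centre line, 300 mm from the outer end. Axes as the board's.
- board_end (a point): Middle of the upper edge of the board's outer end face (edged white). Axes as the board's.
- post: Fixed measuring post: foot disc 56 across, 12 mm steel rod, red cap, 112 high; origin on the counter under the rod, axes parallel to the riser's. Its red pointer blade, 4 mm thick, points to the board's path (-x), centred on the origin's y. It stands 110 mm to the +x side of the slide's centre line, 165 to 205 mm outward of the riser's outer edge.
- pointer (a point): Tip of the red pointer blade, at its upper face, 82 mm above the counter (level with the board's top), 15 mm beside the board's path. The board's outer end face must come in line with it, measured along the riser's y.
- jar_mid (a point): Centre (half-way up) of the closed glass jar, 62 across x 85 high, 0.2 to 0.4 kg, standing loose on the board about 55 mm from its outer end. Stays on the board.
- red_canister: Bystander: red canister with white lid, 72 across x 162 high; origin under its centre.
- blue_canister: Bystander: blue canister with white lid, 72 across x 162 high; origin under its centre.
- cup_stack: Bystander: stack of white cups upside down, 86 across x 170 high; origin under its centre.
- lid_stack: Bystander: low stack of white lids, 90 across x 34 high; origin under its centre.
- mug: Bystander: blue mug, 80 across x 95 high, handle at its +y; origin under its centre.
- stirrer_cup: Bystander: white ceramic cup, 70 across x 100 high; origin under its centre.
There are look-alikes about, which are no part of the job. What is shaped like the post but yellow is not meant.

How it is judged:
On the way:
1. the board has been pulled clear of the catches (slid out more than 30 mm), still level, jar standing on it (y of board_end in the frame of riser below -0.21 m and angle between board's own z axis and vertical below 0.1 rad and angle between jar_mid's own z axis and vertical below 0.2 rad), for 0.1 s.
At the end, for the whole second after the job is handed in: Board's outer end within 8 mm of the pointer along the slide, board between its guides, level within 0.04 rad, still, lying on the riser (over 0.3 N) and held or pressed by the fingers (over 1 N); jar upright on the board, within 100 mm of its outer end (y of board_end in the frame of post between -0.008 and 0.008 m and x of board_end in the frame of riser between -0.008 and 0.008 m and z of board_end in the frame of riser between 0.074 and 0.09 m and angle between board's own z axis and vertical below 0.04 rad and angle between the y axis of board and the y axis of riser, either way round below 0.06 rad and contact force between the fingers and board above 1 N and contact force between board and riser above 0.3 N and linear speed of board below 0.01 m/s and angle between jar_mid's own z axis and vertical below 0.15 rad and z of jar_mid in the frame of board between 0.045 and 0.065 m and horizontal distance between jar_mid and board_end below 0.1 m); the arm keeps its last pose, push and grip.
It fails at once if the board tips (more than 0.12 rad) (angle between board's own z axis and vertical above 0.12 rad).
It fails at once if the jar topples (angle between jar_mid's own z axis and vertical above 0.4 rad).
It fails at once if a bystander is moved more than 20 mm or knocked over (distance of any of red_canister, blue_canister, cup_stack, lid_stack, mug, stirrer_cup from where it was at the start of the episode above 0.02 m or angle between any of red_canister, blue_canister, cup_stack, lid_stack, mug, stirrer_cup's own z axis and vertical above 0.3 rad).
It also fails if it takes over 32 s, if anything falls off the work surface, if the arm or the gripper's body presses on something with over 40 N, if the wrist force passes 120 N, or if a joint passes its speed limit or range.

## Working session

There is one attempt and no reset: what is moved stays moved. The work goes in short steps, Python scripts to look and compute and a tool call to move; the robot and the scene stay as the last step left them, time stands still between calls to the robot, and variables do not carry over. Pictures are saved under pics/ and viewed, and the job is handed in when it is done.

Besides the shell and the picture viewer there is one more tool, called after "Request:" as name(argument=value, ...) on one line, values as JSON. jog_arm: Moves the arm, as the interface text tells. Its arguments: {"type":"object","properties":{"offset":{"type":"array"},"roll":{"type":"array"},"claw":{"type":"array"}},"required":["offset","roll","claw"]}

```bash
mkdir -p pics
python3 - <<'E'
from workcell import r, imaging, order
import cv2, numpy as np
for n in ["scene","top"]:
    im=imaging.snapshot(n); cv2.imwrite(f"pics/{n}0.png",im[:,:,::-1])
    p=imaging.camera_params(n); print(n,np.round(p["K"],1).tolist(),np.round(p["rvec"],4),np.round(p["tvec"],4))
s=r.read_state(); print({k:np.round(v,3) for k,v in s.items()}, r.grip_point_offset)
E
```

```text
scene [[401.2, 0.0, 279.6], [0.0, 401.2, 214.6], [0.0, 0.0, 1.0]] [ 1.7793  1.7993 -0.7219] [ 0.0309 -0.379   1.8149]
top [[386.7, 0.0, 281.5], [0.0, 386.7, 219.0], [0.0, 0.0, 1.0]] [ 2.1721 -2.1712  0.1218] [0.0039 0.5909 1.0436]
{'clock': np.float64(0.1), 'joints': array([-1.255,  0.277,  1.506, -0.   ,  1.361, -0.121]), 'qvel': array([ 0.   , -0.002, -0.003,  0.002,  0.001,  0.003]), 'tau': array([ 1.0000e-03, -4.0545e+01, -2.3778e+01,  7.0000e-02,  3.0000e-02,
       -0.0000e+00]), 'ee_pos': array([ 0.243, -0.521,  0.205]), 'ee_rot': array([-0.001,  0.976,  0.217, -0.   ]), 'force': array([ 0.03 ,  0.279, -0.284]), 'ft_torque': array([ 0.005, -0.057,  0.024]), 'grip_width': np.float64(0.999)} 0.0188
```

View pics/scene0.png

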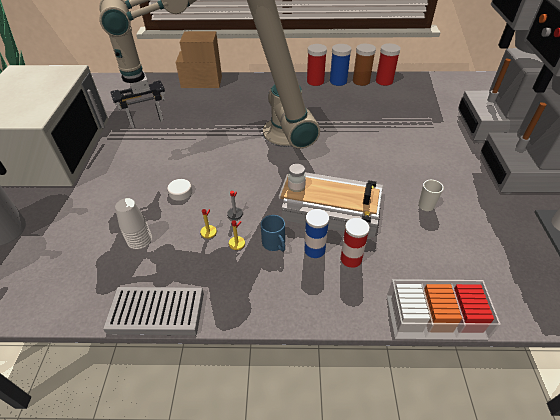

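View pics/top0.png

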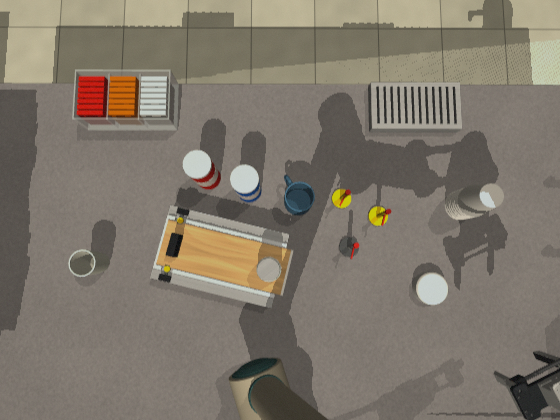

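The scene and top views show the board on its riser: black grip at top (174,245), jar at (268,270). There are three post-shaped things in the top view. The one with the grey foot is at (348,246). The two with yellow feet, at (342,198) and (379,215), are look-alikes. I'll check these in close crops.

```bash
cat > h.py <<'E'
import cv2, numpy as np
from workcell import r, imaging, order
def cam(n):
    p=imaging.camera_params(n); R=cv2.Rodrigues(np.array(p["rvec"]))[0]; return np.array(p["K"]),R,np.array(p["tvec"]).ravel()
def ray(n,uv,z):
    K,R,t=cam(n); c=-R.T@t; d=R.T@np.linalg.inv(K)@np.array([uv[0],uv[1],1.]); return c+d*(z-c[2])/d[2]
def proj(n,P):
    K,R,t=cam(n); q=K@(R@np.array(P)+t); return q[:2]/q[2]
E
python3 - <<'E'
import cv2
im=cv2.imread("pics/top0.png")
cv2.imwrite("pics/c1.png",cv2.resize(im[200:312,145:300],None,fx=5,fy=5,interpolation=cv2.INTER_CUBIC))
cv2.imwrite("pics/c2.png",cv2.resize(im[180:270,320:400],None,fx=6,fy=6,interpolation=cv2.INTER_CUBIC))
im=cv2.imread("pics/scene0.png")
cv2.imwrite("pics/c3.png",cv2.resize(im[155:255,190:390],None,fx=4,fy=4,interpolation=cv2.INTER_CUBIC))
E
```

```text
(no output)
```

View pics/c1.png

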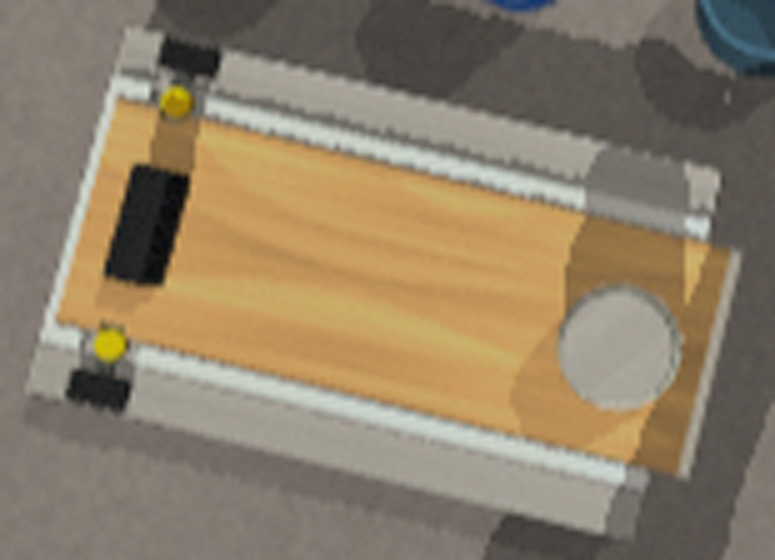

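View pics/c2.png

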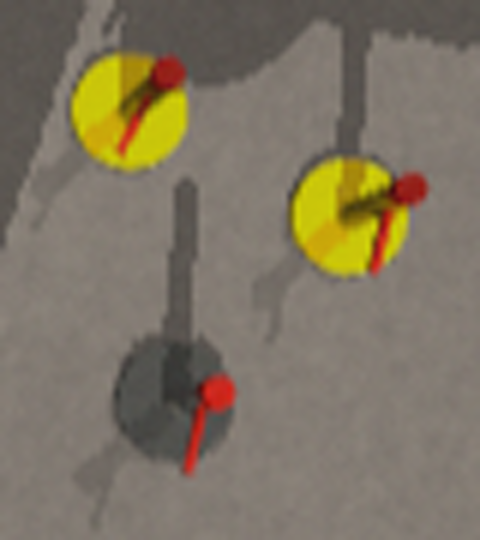

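View pics/c3.png

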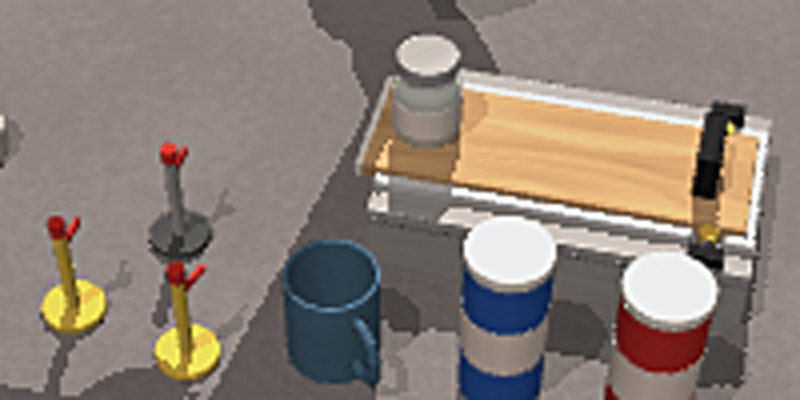

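The grey-footed post is the real one, with its pointer tip at about (351.7,258.7) in the top view. The yellow-footed ones are decoys. Next I'll measure.

Run:
```python
from h import *
im=cv2.imread("pics/top0.png").astype(int); b,g,rr=im[...,0],im[...,1],im[...,2]
# wood mask
def cc(x,y,s,ox,oy): return ((x+.5)/s-.5+ox,(y+.5)/s-.5+oy)
W={}
for k,v in dict(o1=(738,250),o2=(685,477),i1=(118,97),i2=(57,322)).items(): W[k]=ray("top",cc(*v,5,145,200),.082); print(k,W[k].round(4))
print("L",np.linalg.norm((W['o1']+W['o2']-W['i1']-W['i2'])/2),np.linalg.norm(W['o1']-W['o2']))
out=(W['o1']+W['o2']-W['i1']-W['i2'])/2; out/=np.linalg.norm(out); print("out",out, np.degrees(np.arctan2(out[1],out[0])))
wd=(W['o1']-W['o2']);wd/=np.linalg.norm(wd);print("width dir",wd,wd@out)
tip=ray("top",cc(190,472,6,320,180),.082); cap=ray("top",cc(217,392,6,320,180),.112); foot=ray("top",cc(175,398,6,320,180),.006)
print(tip,cap,foot)
# yellow rollers
m=((rr>150)&(g>130)&(b<70)).astype(np.uint8); n,l,st,c=cv2.connectedComponentsWithStats(m)
for i in range(1,n):
    if st[i,4]>4: print(st[i,4],c[i],ray("top",c[i],.085).round(4))
m=((rr<45)&(g<45)&(b<45)).astype(np.uint8); m[:200]=0;m[312:]=0; n,l,st,c=cv2.connectedComponentsWithStats(m)
for i in range(1,n):
    if st[i,4]>10: print("blk",st[i],c[i],ray("top",c[i],.128).round(4))
end=(W['o1']+W['o2'])/2
for n_,p in dict(tip=tip,cap=cap,foot=foot).items():
    print(n_,"travel",(p-end)[:2]@out[:2], "lat",(p-end)[:2]@wd[:2])
gp=end-.3*out; print("end",end,"grip",gp)
gt=gp.copy(); gt[2]=.128; print(proj("top",gt),proj("scene",gt),proj("scene",end),proj("scene",tip))
```

```text
o1 [ 0.505  -0.0235  0.082 ]
o2 [0.3877 0.0043 0.082 ]
i1 [0.5855 0.3035 0.082 ]
i2 [0.4675 0.3317 0.082 ]
L 0.33690742504101406 0.12059664817010526
out [-0.2378997  -0.97128973  0.        ] -103.76261185456788
width dir [ 0.97303288 -0.23066645  0.        ] -0.007440271887645523
[ 0.4824365  -0.17828039  0.082     ] [ 0.51620942 -0.1847922   0.112     ] [ 0.51735112 -0.18611796  0.006     ]
218 [340.31651376 198.72477064] [ 0.6397 -0.1516  0.085 ]
201 [375.68159204 215.45771144] [ 0.595  -0.2445  0.085 ]
19 [385.57894737 218.63157895] [ 0.5866 -0.2705  0.085 ]
11 [179.09090909 218.90909091] [0.5854 0.2741 0.085 ]
31 [166.4516129  268.41935484] [0.4561 0.3033 0.085 ]
blk [177 208  12   7  52] [182.61538462 211.34615385] [0.6001 0.2546 0.128 ]
blk [166 233  17  24 245] [173.97142857 244.68571429] [0.5161 0.274  0.128 ]
blk [159 274  12   8  60] [164.36666667 277.33333333] [0.4352 0.2954 0.128 ]
tip travel 0.15522076868447895 lat 0.07402403803597975
cap travel 0.15351105424132303 lat 0.10838825488750728
foot travel 0.15452714350041402 lat 0.10980497745158051
end [ 0.44634093 -0.00963052  0.082     ] grip [0.51771084 0.2817564  0.082     ]
[170.8863602  244.02079534] [368.5745354  189.09411999] [283.10012512 184.63768188] [235.68005848 191.47171609]
```

Request:
jog_arm(offset=[[0, 0, -0.7], [0, 0, -0.7], [0, 0, -0.7], [0, 0, -0.7], [0, 0, -0.7], [0, 0, -0.7], [0, 0, -0.7], [0, 0, -0.7]], roll=[-0.12, -0.12, -0.12, -0.12, -0.12, -0.12, -0.12, -0.12], claw=[0, 0, 0, 0, 0, 0, 0, 0])

```text
clock: 0.77
ee_pos: [0.2432, -0.5207, 0.2613]
ee_rot: [-0.001, 0.764, 0.645, 0.0]
force: [0.3, 0.4, 0.9]
grip_width: 0.999
```

Request:
jog_arm(offset=[[0, 0, 0], [0, 0, 0], [0, 0, 0], [0, 0, 0], [0, 0, 0], [0, 0, 0], [0, 0, 0], [0, 0, 0]], roll=[-0.12, -0.12, -0.12, -0.12, -0.12, -0.12, -0.12, -0.12], claw=[0, 0, 0, 0, 0, 0, 0, 0])

```text
clock: 1.43
ee_pos: [0.2432, -0.5207, 0.2609]
ee_rot: [-0.0, 0.38, 0.925, 0.0]
force: [0.6, 0.5, 0.6]
grip_width: 1.002
```

Request:
jog_arm(offset=[[0, 0, 0], [0, 0, 0], [0, 0, 0], [0, 0, 0], [0, 0, 0]], roll=[-0.12, -0.12, -0.12, -0.12, -0.068], claw=[0, 0, 0, 0, 0])

```text
clock: 1.85
ee_pos: [0.2432, -0.5208, 0.261]
ee_rot: [-0.0, 0.116, 0.993, 0.0]
force: [0.3, -0.4, 0.3]
grip_width: 0.999
```

Request:
jog_arm(offset=[[-0.39, 4.0, 0], [-0.39, 4.0, 0], [-0.39, 4.0, 0], [-0.39, 4.0, 0], [-0.39, 4.0, 0], [-0.39, 4.0, 0], [-0.39, 4.0, 0], [-0.39, 4.0, 0]], roll=[0, 0, 0, 0, 0, 0, 0, 0], claw=[0, 0, 0, 0, 0, 0, 0, 0])

```text
clock: 2.52
ee_pos: [0.3485, -0.2153, 0.2612]
ee_rot: [-0.0, 0.119, 0.993, 0.0]
force: [0.2, 0.5, 0.6]
grip_width: 0.994
```

Request:
jog_arm(offset=[[-0.39, 4.0, 0], [-0.39, 4.0, 0], [-0.39, 4.0, 0], [-0.39, 4.0, 0], [-0.39, 4.0, 0], [-0.39, 4.0, 0], [-0.39, 4.0, 0], [-0.39, 4.0, 0]], roll=[0, 0, 0, 0, 0, 0, 0, 0], claw=[0, 0, 0, 0, 0, 0, 0, 0])

```text
clock: 3.18
ee_pos: [0.4539, 0.0886, 0.2613]
ee_rot: [-0.0, 0.118, 0.993, -0.0]
force: [1.6, -1.6, 0.0]
grip_width: 1.003
```

Request:
jog_arm(offset=[[-0.39, 4.0, 0], [-0.39, 4.0, 0], [-0.39, 4.0, 0], [-0.39, 4.0, 0], [-0.39, 4.0, 0], [0, 0, 0], [0, 0, 0]], roll=[0, 0, 0, 0, 0, 0, 0], claw=[0, 0, 0, 0, 0, 0, 0])

```text
clock: 3.77
ee_pos: [0.5198, 0.2779, 0.26]
ee_rot: [-0.001, 0.117, 0.993, -0.001]
force: [-0.3, -0.3, -0.0]
grip_width: 1.001
```

Run:
```python
from h import *
s=r.read_state(); im=imaging.snapshot("wrist"); cv2.imwrite("pics/w1.png",im[:,:,::-1])
im=imaging.snapshot("top"); cv2.imwrite("pics/top1.png",im[:,:,::-1])
p=imaging.camera_params("wrist"); print(np.round(p["K"],1).tolist(),np.round(p["T_tool_cam"],4).tolist())
print(s["ee_pos"].tolist(),s["ee_rot"].tolist(),s["joints"].round(3))
```

```text
[[366.2, 0.0, 277.9], [0.0, 366.2, 208.9], [0.0, 0.0, 1.0]] [[0.0017, -0.968, -0.2509, 0.0728], [1.0, 0.0017, 0.0002, 0.0006], [0.0002, -0.2509, 0.968, -0.1792], [0.0, 0.0, 0.0, 1.0]]
[0.519764478889231, 0.2779063400166728, 0.25998874477728284] [-0.0009971893320610224, 0.1165373881657938, 0.9931855672715263, -0.0006868307416580903] [ 0.373  0.275  1.373 -0.     1.496 -0.964]
```

View pics/w1.png

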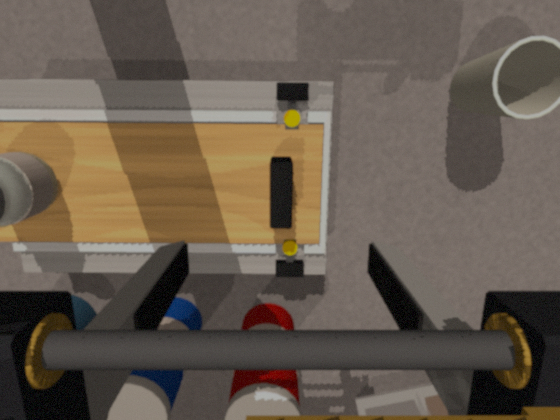

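The wrist view shows the grip at (281,192), between the rollers at (292,118) and (290,248). The board is nearly aligned with the image. I'll turn these into world positions.

```bash
cat >> h.py <<'E'
from scipy.spatial.transform import Rotation as Rt
def wray(uv,z,pos,q):
    p=imaging.camera_params("wrist"); K=np.array(p["K"]);T=np.array(p["T_tool_cam"]); R=Rt.from_quat([q[1],q[2],q[3],q[0]]).as_matrix()
    c=R@T[:3,3]+np.array(pos); d=R@T[:3,:3]@np.linalg.inv(K)@np.array([uv[0],uv[1],1.]); return c+d*(z-c[2])/d[2]
E
python3 - <<'E'
from h import *
s=r.read_state();P,q=s["ee_pos"],s["ee_rot"]
print(P,q)
im=cv2.imread("pics/w1.png").astype(int); b,g,rr=im[...,0],im[...,1],im[...,2]
m=((rr<50)&(g<50)&(b<50)).astype(np.uint8); m[235:]=0;m[:140]=0;m[:,:240]=0;m[:,330:]=0
n,l,st,c=cv2.connectedComponentsWithStats(m); i=1+np.argmax(st[1:,4]); print(st[i],c[i])
x0,y0,w,h=st[i][:4]
# profile per row
for y in (165,190,215): print(y,np.where(m[y])[0][[0,-1]])
# wood mask edges
hsv=cv2.cvtColor(cv2.imread("pics/w1.png"),cv2.COLOR_BGR2HSV)
wm=((hsv[...,0]>8)&(hsv[...,0]<25)&(hsv[...,1]>100)).astype(np.uint8); wm[:100]=0; wm[260:]=0; wm[:,340:]=0
xs=np.arange(70,260,6); top=[];bot=[]
for x in xs:
    yy=np.where(wm[:,x])[0]; top.append(wray((x,yy[0]-.5),.082,P,q)); bot.append(wray((x,yy[-1]+.5),.082,P,q))
for nm,A in (("top",top),("bot",bot)):
    A=np.array(A)[:,:2]; f=cv2.fitLine(A.astype(np.float32),cv2.DIST_HUBER,0,1e-4,1e-4).ravel(); print(nm,f,np.degrees(np.arctan2(f[1],f[0])),A.mean(0))
ri=[np.where(wm[y])[0][-1] for y in (140,160,180,200,220)]; print(ri,[wray((x+.5,y),.082,P,q).round(4)[:2] for x,y in zip(ri,(140,160,180,200,220))])
for uv in ((x0,y0),(x0+w,y0),(x0,y0+h),(x0+w,y0+h)): print(uv,wray(uv,.128,P,q).round(4),wray(uv,.082,P,q).round(4))
for uv in ((292,118),(290,248)): print(wray(uv,.085,P,q).round(4))
E
```

```text
[0.51930269 0.27560723 0.26078657] [-6.96934927e-04  1.18026438e-01  9.93009875e-01 -8.14252898e-04]
[ 271  158   22   70 1435] [280.9010453 192.2174216]
165 [271 291]
190 [271 291]
215 [271 290]
top [0.2424049  0.97017515 0.4294742  0.18029866] 75.97147 [0.43053785 0.18474385]
bot [0.23904568 0.9710083  0.5389808  0.12164181] 76.16978 [0.5463831  0.14724836]
[np.int64(321), np.int64(321), np.int64(320), np.int64(319), np.int64(319)] [array([0.4817, 0.3282]), array([0.5006, 0.3243]), array([0.5197, 0.3193]), array([0.5393, 0.3141]), array([0.5598, 0.3099])]
(np.int32(271), np.int32(158)) [0.4823 0.2789 0.128 ] [0.4872 0.2768 0.082 ]
(np.int32(293), np.int32(158)) [0.4866 0.2971 0.128 ] [0.4922 0.2976 0.082 ]
(np.int32(271), np.int32(228)) [0.5428 0.2642 0.128 ] [0.5566 0.2598 0.082 ]
(np.int32(293), np.int32(228)) [0.5473 0.2833 0.128 ] [0.5618 0.2817 0.082 ]
[0.455  0.3051 0.085 ]
[0.5812 0.274  0.085 ]
```

Request:
jog_arm(offset=[[0.4, 0.3, 1.5], [0, 0, 1.5], [0, 0, 1.5], [0, 0, 1.5], [0, 0, 1.5], [0, 0, 1.5], [0, 0, 1.5], [0, 0, 1.5]], roll=[0, 0, 0, 0, 0, 0, 0, 0], claw=[0, 0, 0, 0, 0, 0, 0, 0])

```text
clock: 4.53
ee_pos: [0.5164, 0.2781, 0.1414]
ee_rot: [0.0, 0.119, 0.993, -0.0]
force: [-0.4, -0.0, 0.5]
grip_width: 1.003
```

Request:
jog_arm(offset=[[0, 0, 1.0], [0, 0, 1.0], [0, 0, 1.0], [0, 0, 1.0], [0, 0, 0.6], [0, 0, 0.4], [0, 0, 0], [0, 0, 0]], roll=[0, 0, 0, 0, 0, 0, 0, 0], claw=[0, 0, 0, 0, 0, 0, 0, 0])

```text
clock: 5.2
ee_pos: [0.5169, 0.2803, 0.0915]
ee_rot: [0.0, 0.118, 0.993, -0.0]
force: [0.6, -0.2, 0.2]
grip_width: 0.999
```

Run:
```python
from h import *
im=imaging.snapshot("wrist"); cv2.imwrite("pics/w2.png",im[:,:,::-1])
s=r.read_state();print(s["ee_pos"],s["force"],s["ft_torque"])
```

```text
[0.5170992  0.28037002 0.09176997] [-0.03966047  0.11402846 -0.59206975] [ 0.01829164 -0.14562112  0.03910977]
```

View pics/w2.png

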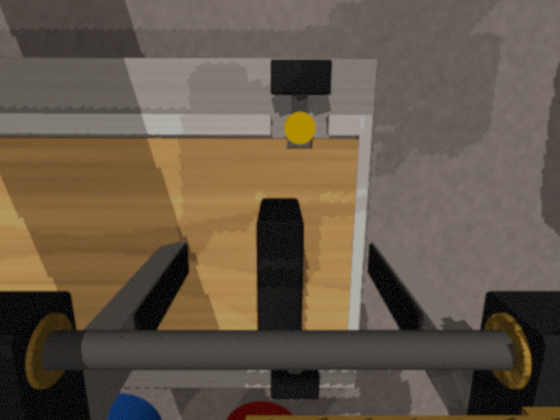

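The grip is centred between the fingers at (280,270), with the fingertips at columns 188 and 370. Closing now.

Request:
jog_arm(offset=[[0, 0, 0.2], [0, 0, 0], [0, 0, 0], [0, 0, 0], [0, 0, 0], [0, 0, 0], [0, 0, 0], [0, 0, 0]], roll=[0, 0, 0, 0, 0, 0, 0, 0], claw=[255, 255, 255, 255, 255, 255, 255, 255])

```text
clock: 5.92
ee_pos: [0.5168, 0.2802, 0.0895]
ee_rot: [0.0, 0.118, 0.993, 0.0]
force: [-0.3, -0.1, 0.3]
grip_width: 0.469
```

Request:
jog_arm(offset=[[0, 0, 0], [0, 0, 0], [0, 0, 0], [0, 0, 0]], roll=[0, 0, 0, 0], claw=[255, 255, 255, 255])

```text
clock: 6.25
ee_pos: [0.5169, 0.2805, 0.0894]
ee_rot: [0.0, 0.118, 0.993, 0.0]
force: [0.2, 1.2, -0.1]
grip_width: 0.212
```

Request:
jog_arm(offset=[[0, 0, 0], [0, 0, 0], [0, -0.1, 0], [0, -0.1, 0], [0, -0.1, 0], [0, -0.1, 0]], roll=[0, 0, 0, 0, 0, 0], claw=[255, 255, 255, 255, 255, 255])

```text
clock: 6.75
ee_pos: [0.5167, 0.2792, 0.0898]
ee_rot: [0.001, 0.119, 0.993, 0.003]
force: [1.5, 12.5, -2.0]
grip_width: 0.208
```

Request:
jog_arm(offset=[[0, -0.1, 0], [0, -0.1, 0], [0, -0.1, 0], [0, -0.1, 0], [0, -0.1, 0], [0, -0.1, 0]], roll=[0, 0, 0, 0, 0, 0], claw=[255, 255, 255, 255, 255, 255])

```text
clock: 7.25
ee_pos: [0.5152, 0.2732, 0.0897]
ee_rot: [0.001, 0.118, 0.993, 0.002]
force: [2.0, 7.7, -1.1]
grip_width: 0.213
```

Request:
jog_arm(offset=[[0, -0.2, 0], [0, -0.3, 0], [0, -0.4, 0], [0, -0.5, 0], [0, -0.5, 0], [0, -0.5, 0], [0, -0.4, 0], [0, -0.3, 0]], roll=[0, 0, 0, 0, 0, 0, 0, 0], claw=[255, 255, 255, 255, 255, 255, 255, 255])

```text
clock: 7.92
ee_pos: [0.5074, 0.2405, 0.0896]
ee_rot: [0.0, 0.118, 0.993, 0.001]
force: [1.2, 3.9, -0.9]
grip_width: 0.211
```

Request:
jog_arm(offset=[[0, -0.3, 0], [0, -0.3, 0], [0, -0.3, 0], [0, -0.2, 0], [0, -0.1, 0]], roll=[0, 0, 0, 0, 0], claw=[255, 255, 255, 255, 255])

```text
clock: 8.33
ee_pos: [0.5043, 0.2284, 0.0895]
ee_rot: [0.0, 0.118, 0.993, 0.0]
force: [0.8, 3.1, -0.4]
grip_width: 0.212
```

Run:
```python
from h import *
for n in ("top","scene"):
    im=imaging.snapshot(n); cv2.imwrite(f"pics/{n}2.png",im[:,:,::-1])
s=r.read_state();print(s["ee_pos"],s["force"],s["ft_torque"])
im=cv2.imread("pics/top2.png"); 
a=cv2.resize(im[190:320,210:370],None,fx=5,fy=4,interpolation=cv2.INTER_CUBIC)[:590]
cv2.imwrite("pics/c4.png",a)
im=cv2.imread("pics/scene2.png"); cv2.imwrite("pics/c5.png",cv2.resize(im[130:255,190:390],None,fx=4,fy=4,interpolation=cv2.INTER_CUBIC))
```

```text
[0.50430403 0.22828482 0.08942704] [ 1.03820139  1.79420662 -1.03939141] [ 0.60217649 -0.33917901  0.01896196]
```

View pics/c4.png

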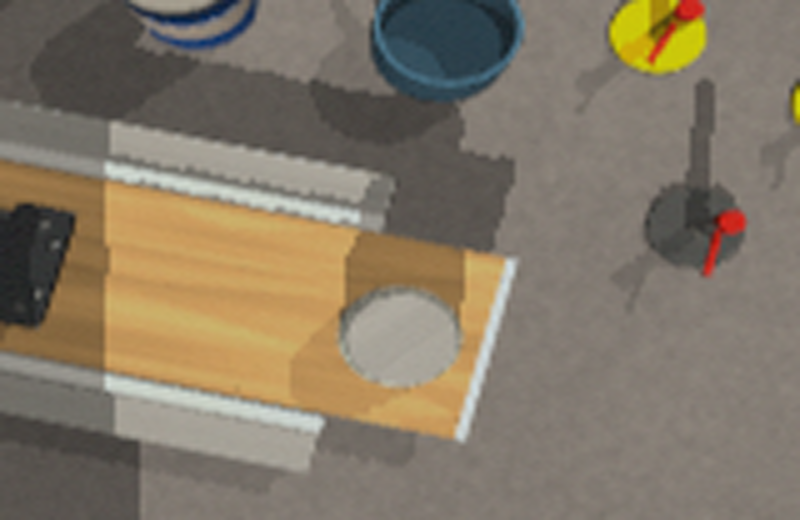

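View pics/c5.png

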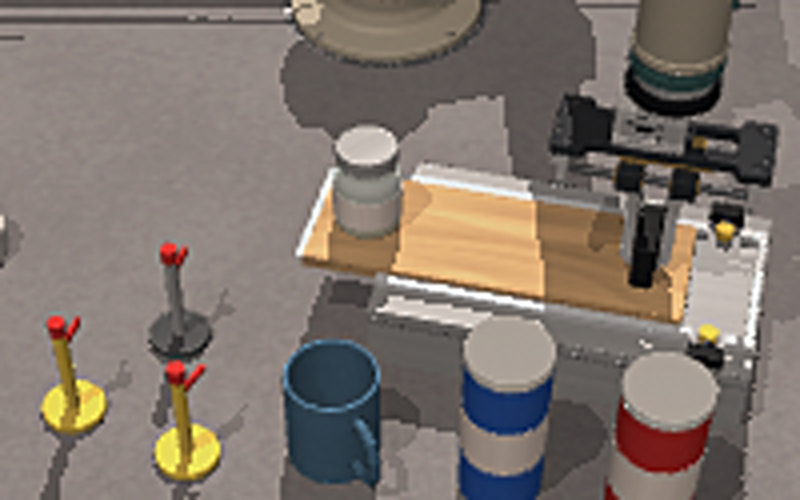

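The board is clear of the catches with the jar standing, and its white end runs from (516,258) to (461,440) in the crop. Next I'll measure the remaining distance to the pointer.

```bash
cat > meas.py <<'E'
import sys
from h import *
def meas(f, box, pbox):
    K,R,t=cam("top"); print("cam",(-R.T@t).round(3))
    im=cv2.imread(f); S=6
    hsv=cv2.cvtColor(im,cv2.COLOR_BGR2HSV)
    x0,x1,y0,y1=box; a=np.radians(76.2); ty=np.array([np.cos(a),np.sin(a)]); 
    # outer edge: per row, rightmost strong negative gray gradient near white
    g=cv2.cvtColor(im,cv2.COLOR_BGR2GRAY).astype(float); pts=[]
    for y in range(y0,y1):
        row=g[y,x0:x1]; gr=np.diff(row); i=np.argmin(gr)
        w=-gr[max(0,i-1):i+2].clip(max=0); pts.append((x0+(np.arange(max(0,i-1),i+2)+.5)@w/w.sum(),y))
    W=np.array([ray("top",p,.082)[:2] for p in pts])
    s=W@ty; print("end s",np.median(s).round(4),np.percentile(s,[10,90]).round(4)); 
    f_=cv2.fitLine(W.astype(np.float32),cv2.DIST_HUBER,0,1e-4,1e-4).ravel(); print("end dir",np.degrees(np.arctan2(f_[1],f_[0])))
    x0,x1,y0,y1=pbox; m=np.zeros(g.shape,np.uint8); sub=(((hsv[...,0]<8)|(hsv[...,0]>172))&(hsv[...,1]>150)&(hsv[...,2]>90)); m[y0:y1,x0:x1]=sub[y0:y1,x0:x1]
    ys,xs=np.where(m); Wp=np.array([ray("top",p,.082)[:2] for p in zip(xs,ys)]); lat=Wp@np.array([ty[1],-ty[0]]); sp=Wp@ty
    k=lat<lat.min()+.02; print("pointer s (tip part)",sp[k].mean().round(4),k.sum(),"lat",lat.min().round(4),"px",xs[k].mean(),ys[k].mean())
    print("remaining mm",1000*(np.median(s)-sp[k].mean()))
E
python3 -c "
from meas import *
meas('pics/top2.png',(300,325,260,296),(335,365,235,262))"
```

```text
cam [0.479 0.013 1.099]
end s 0.0412 [0.041  0.0413]
end dir -13.619698
pointer s (tip part) -0.057 13 lat 0.5115 px 351.7692307692308 254.15384615384616
remaining mm 98.1962878194757
```

Request:
jog_arm(offset=[[0, -0.2, 0.05], [0, -0.4, 0.05], [0, -0.6, 0.05], [0, -0.7, 0], [0, -0.7, 0], [0, -0.7, 0], [0, -0.7, 0], [0, -0.6, 0]], roll=[0, 0, 0, 0, 0, 0, 0, 0], claw=[255, 255, 255, 255, 255, 255, 255, 255])

```text
clock: 9.1
ee_pos: [0.495, 0.1849, 0.0894]
ee_rot: [0.002, 0.118, 0.993, 0.001]
force: [2.0, 7.1, 6.4]
grip_width: 0.212
```

Request:
jog_arm(offset=[[0, -0.6, 0], [0, -0.6, 0.05], [0, -0.6, 0], [0, -0.6, 0], [0, -0.5, 0], [0, -0.4, 0], [0, -0.3, 0], [0, -0.2, 0]], roll=[0, 0, 0, 0, 0, 0, 0, 0], claw=[255, 255, 255, 255, 255, 255, 255, 255])

```text
clock: 9.77
ee_pos: [0.4869, 0.1497, 0.0898]
ee_rot: [0.002, 0.119, 0.993, 0.003]
force: [1.3, 11.5, 10.5]
grip_width: 0.211
```

Run:
```python
from h import *
for n in ("top","scene"):
    im=imaging.snapshot(n); cv2.imwrite(f"pics/{n}3.png",im[:,:,::-1])
s=r.read_state();print(s["ee_pos"],s["force"],s["ft_torque"])
im=cv2.imread("pics/top3.png"); 
cv2.imwrite("pics/c6.png",cv2.resize(im[190:330,220:380],None,fx=4,fy=4,interpolation=cv2.INTER_CUBIC))
im=cv2.imread("pics/scene3.png"); cv2.imwrite("pics/c7.png",cv2.resize(im[130:255,190:390],None,fx=4,fy=4,interpolation=cv2.INTER_CUBIC))
```

```text
[0.4867522  0.14931223 0.08977561] [ 1.82687935  9.16857462 10.01926993] [ 1.18813413  0.01374551 -0.07421735]
```

View pics/c6.png

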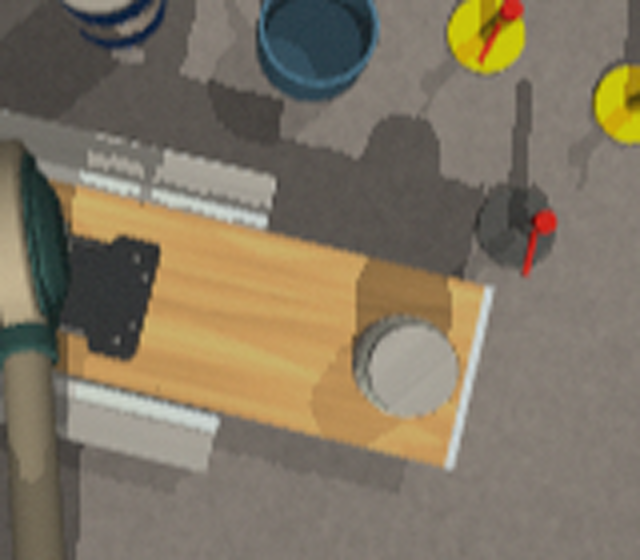

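View pics/c7.png

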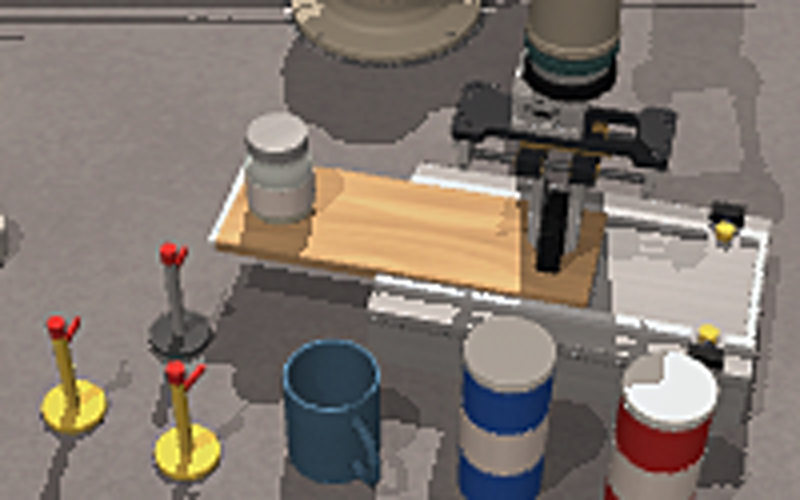

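The board is level, with the jar standing; its white end runs from (490,288) to (450,468) in the crop and still lies short of the pointer tip at (527,274).

```bash
python3 -c "
from meas import *
meas('pics/top3.png',(328,348,268,303),(335,365,235,262))
print(r.read_state()['ee_pos'])"
```

```text
cam [0.479 0.013 1.099]
end s -0.0394 [-0.0395 -0.0392]
end dir -13.804049
pointer s (tip part) -0.057 13 lat 0.5115 px 351.7692307692308 254.15384615384616
remaining mm 17.67195751135186
[0.4867522  0.14931223 0.08977561]
```

Request:
jog_arm(offset=[[0, -0.2, 0], [0, -0.3, 0], [0, -0.35, 0], [0, -0.3, 0], [0, -0.25, 0], [0, -0.15, 0], [0, -0.1, 0], [0, -0.1, 0]], roll=[0, 0, 0, 0, 0, 0, 0, 0], claw=[255, 255, 255, 255, 255, 255, 255, 255])

```text
clock: 10.53
ee_pos: [0.4829, 0.1335, 0.09]
ee_rot: [0.002, 0.119, 0.993, 0.004]
force: [1.4, 12.7, 12.0]
grip_width: 0.21
```

Request:
jog_arm(offset=[[0, 0, 0], [0, 0, 0], [0, 0, 0], [0, 0, 0]], roll=[0, 0, 0, 0], claw=[255, 255, 255, 255])

```text
clock: 10.87
ee_pos: [0.4828, 0.1331, 0.09]
ee_rot: [0.002, 0.119, 0.993, 0.003]
force: [1.2, 10.6, 11.6]
grip_width: 0.205
```

Run:
```python
from meas import *
for n in ("top","scene"):
    im=imaging.snapshot(n); cv2.imwrite(f"pics/{n}4.png",im[:,:,::-1])
s=r.read_state();print(s["ee_pos"],s["force"],s["ft_torque"],s["clock"],s["grip_width"])
meas('pics/top4.png',(332,351,272,307),(340,365,235,262))
im=cv2.imread("pics/top4.png"); 
cv2.imwrite("pics/c8.png",cv2.resize(im[225:325,270:380],None,fx=6,fy=6,interpolation=cv2.INTER_CUBIC)[:600])
im=cv2.imread("pics/scene4.png"); cv2.imwrite("pics/c9.png",cv2.resize(im[150:250,210:340],None,fx=6,fy=6,interpolation=cv2.INTER_CUBIC))
```

```text
[0.48277549 0.13314585 0.08996309] [ 1.77474693 10.74860058 11.19626695] [ 1.707898    0.08846904 -0.04569807] 10.9667 0.2121412041874965
cam [0.479 0.013 1.099]
end s -0.0563 [-0.0564 -0.0561]
end dir -13.91253
pointer s (tip part) -0.057 13 lat 0.5115 px 351.7692307692308 254.15384615384616
remaining mm 0.7160998639325483
```

View pics/c8.png

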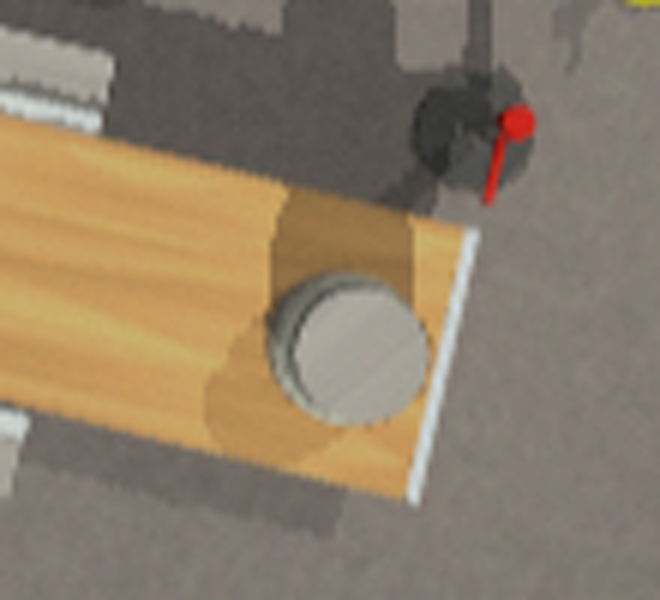

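View pics/c9.png

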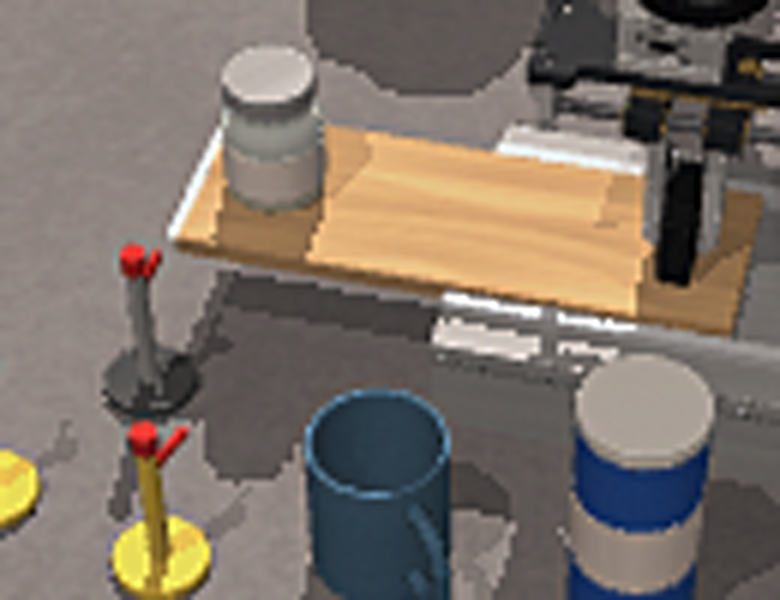

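The top view shows the end lying 1–2 mm short of the blade: the edge line extended reaches about column 484, and the blade is centred near 490 in the crop. I'll make one small nudge and let it settle.

Request:
jog_arm(offset=[[0, -0.05, 0], [0, -0.1, 0], [0, -0.05, 0], [0, 0, 0], [0, 0, 0], [0, 0, 0], [0, 0, 0], [0, 0, 0]], roll=[0, 0, 0, 0, 0, 0, 0, 0], claw=[255, 255, 255, 255, 255, 255, 255, 255])

```text
clock: 11.63
ee_pos: [0.4824, 0.1313, 0.09]
ee_rot: [0.002, 0.119, 0.993, 0.003]
force: [1.3, 12.5, 11.7]
grip_width: 0.21
```

Run:
```python
from meas import *
for n in ("top","scene"):
    im=imaging.snapshot(n); cv2.imwrite(f"pics/{n}5.png",im[:,:,::-1])
s=r.read_state();print(s["ee_pos"],s["force"],s["ee_rot"],s["clock"],s["grip_width"],np.abs(s["qvel"]).max())
meas('pics/top5.png',(332,352,272,307),(345,365,235,262))
a=np.radians(76.3);ty=np.array([np.cos(a),np.sin(a)])
# scene-view cross-check: project a line through pointer s at z=.082 and print near-corner of end
for lat in (.526-.015,.526-.075,.526-.135):
    P=ty*(-.0572)+lat*np.array([ty[1],-ty[0]]); print(lat,proj("scene",[*P,.082]).round(1))
im=cv2.imread("pics/scene5.png"); cv2.imwrite("pics/c10.png",cv2.resize(im[150:250,210:340],None,fx=6,fy=6,interpolation=cv2.INTER_CUBIC))
```

```text
[0.48232637 0.13134194 0.0899789 ] [ 1.03964701 11.55801341 12.02632897] [0.00235449 0.11897316 0.99288879 0.00341875] 11.7333 0.20823400428892186 0.0017573173110165864
cam [0.479 0.013 1.099]
end s -0.0581 [-0.0583 -0.058 ]
end dir -13.717306
pointer s (tip part) -0.057 13 lat 0.5115 px 351.7692307692308 254.15384615384616
remaining mm -1.1077976196169557
0.511 [236.1 191.6]
0.451 [241.4 180.5]
0.391 [246.5 170.1]
```

View pics/c10.png

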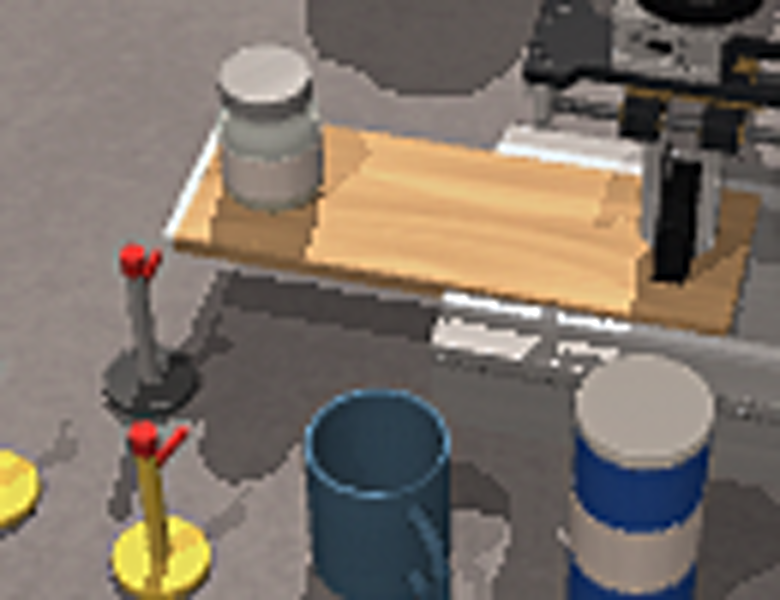

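Run:
```python
from h import *
print(order.hand_in())
```

```text
the job is handed in; nothing more can be done
None
```

I pulled the board free of its catches by the black grip and slid it out about 153 mm. I handed the job in at 11.7 s, with the gripper still holding the board and pressing it down with about 12 N. Handing in gives no verdict, so I only have my own checks.

- **Alignment:** in the last top view, the white end was 1.1 mm past the pointer tip. The post's cap and foot put it between about level and 1 mm past. The coarser scene view disagreed, showing the end about one pixel (roughly 3 mm) short. All of these are within the 8 mm allowed.
- **Board and jar:** the board looked level and between its guides, and the tool had tilted by less than 0.01 rad. It was still, and the jar was standing on it.
- **Surroundings:** in the views I looked at, the mug, the canisters and the post looked unmoved. I did not measure the bystanders individually.

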